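Hang the ticket board on its two-peg order stand

ROBOT

A 6-joint arm with a two-finger parallel gripper is mounted at the origin on a cart in front of the work surface, level with it; the furniture and walls round the work are solid. World frame = base frame: x ahead of the robot, y to its left, z up, the work surface at z = 0. Lengths are in mm, angles in rad, forces in N, time in s.
With the tool pointing down it reaches from about 350 to 925 mm from the base axis. Payload 6.4 kg.
Tool frame: the origin (TCP) lies midway between the tips of the shut fingers; the grasp point (between the pads) lies 19 mm behind it; z points along the fingers, y is the line along which they close (so a half turn about z gives the same grasp; the last joint's range is limited). The gripper opens to 94 mm and grips with 3 to 60 N. Pads are 16 mm wide; open, the fingers measure 119 mm over their backs; the gripper's body (75 mm by 177 mm) begins 78 mm behind the grasp point.
Start: joints at [-1.5, 0.245, 1.558, -0, 1.339, -0.174], TCP at [157.54, -630.631, 205.455] pointing down, gripper open.
Joint ranges: [-3.13, 3.13], [-1.02, 2.26], [0.13, 2.54], [-0.95, 4.09], [0.21, 2.88], [-2.74, 2.74]. Speed limits (rad/s): [2.57, 2.57, 3.14, 3.14, 3.14, 3.14].

INTERFACE

Orientations are given as a rotation vector (axis times angle).
In Python, from station import status, vision, ticket gives the robot as it stands. The module is installed in compiled form; this text tells all that it offers.
- The arm moves only by the tool apply_moves, never from a script. Its argument "plan" is a list of rows, each a list of 6 numbers: the shift along the tool's x, y, z in cm, then the turn, a rotation vector about the tool's x, y, z in rad. In form: [[tx, ty, tz, ax, ay, az], ...]. A call has 1 to 8 rows; each row is the pose to reach, as a shift and turn from the pose commanded when the call began, along the tool's axes at that moment; what a row does not reach only later rows make up. A row lasts 1/10 s, in which the tool goes at most 50 mm and 8.59 degrees, less where a joint would pass 70% of its speed; a pose out of reach is approached as far as the arm can. A call with a gripper value outside its range is refused whole. "fingers" is the closure in counts, from 0 (fully open) to 255 (shut), set as the call begins (left out, the last holds). The fingers move at their own pace and stop on an object; the grip force is fixed at half the most. Time passes only in rows, so rows that repeat a pose let the fingers close. It gives the time, the measured TCP pose, the force, the opening and the grip force at its end, in the units of the state.
- status.sense(): the state, without advancing time (a new reading comes with each control period).
- vision.snapshot(name): name is "scene" or "top" or "wrist"; returns a dict with "image" (384x512x3 uint8, red, green, blue), "camera_matrix" (3x3 intrinsics, pixels), "extrinsics" (4x4, takes a point from camera to world coordinates). Camera axes: x right, y down, z forward; pixel columns grow to the right and rows downward; lengths in mm; the calibration is good to about 2 mm. A picture is of the moment at which its call begins. There is no depth.
- ticket.close_job(): hands the job in; it is judged then, once.
The state is a dict: "time": time; "q": joint angles; "qvel": joint speeds; "effort": joint torques, N m; "position": TCP position; "orientation": TCP orientation; "ft_force": force on the tool from outside, world axes, zero at the start; "ft_torque": the same for the moment, N m; "opening": finger opening in mm; "gripper_force": force on a finger pad.
Only numpy, scipy, OpenCV 4.12 (cv2) and the standard library are available. Lean on these libraries where they do the work, as an engineer would, in place of code of your own. Each camera call takes 0.05 s, during which the arm holds its last target. There are 200 camera calls.

TASK

Grip the wooden ticket board firmly by the two brass studs at its head end and lift it level, clear of the table; then ease your grip so that its weighted foot swings down between the fingers until it hangs upright in the air, and tighten again. Hang it on the order stand with both holes over the two pegs, clip uppermost and paper side facing out, its back pushed flush against the stand, and let go; leave the tin, the sauce cup, the shaker and the pizza cutter where they are.

Things in the scene. Friction and masses are not known exactly. Their poses are not given: they have to be found in the camera images.
- board_grip (a point): centre of the head of the loose ticket board, on the line of its two holes, half-way through its thickness, 7 mm above the table as it lies flat on its back. Light wood, 170 x 60 x 14 mm, 0.15 to 0.21 kg. Pinch it here across two brass side studs, 10 mm in diameter, 66 mm over both. x points along the board to its head end (25 mm on), at most 0.4 rad from the robot's x, y across it, z out of the paper face
- board_foot (a point): middle of the board's foot end, half-way through its thickness, 145 mm from board_grip; same axes. Its last 22 mm are dark steel, so the centre of mass lies about 85 mm from board_grip. Pinched at the studs with 40 N the board stays level; eased by steps to 3 to 5 N it turns on the studs without slipping out and hangs with this edge lowest, paper side to the robot
- hole_left (a point): centre, at the board's back face, of its round through hole, 13 mm in diameter, 18 mm from board_grip along the board's +y (on the left as seen by the robot, both lying and hanging)
- hole_right (a point): centre, at the board's back face, of its second through hole, a slot 13 mm along the board and 16 mm across it, 18 mm from board_grip along -y. Hole centres are 36 mm apart
- stand: fixed wooden order stand; origin on the table below the front face of its upright panel. Its -x axis points out of the panel towards the robot, y along the panel, z up. The panel is 52 mm wide (narrower than the board, so fingers on the board's edges pass beside it), 14 mm thick and ends 208 mm above the table; its base is 12 mm thick, 130 mm wide and reaches 35 mm in front of the panel
- peg_left (a point): root of the left steel peg (left as seen by the robot), on its axis, at the panel's front face, 175 mm above the table and 18 mm from the stand's middle. The peg is level, 10 mm in diameter, sticks out 30 mm along the stand's -x and tapers over its last 8 mm to 6 mm. A hung board reaches down to 30 mm above the table
- peg_right (a point): root of the right steel peg, alike, 36 mm from the left one
- tin: bystander: low food tin, 87 mm across, 40 mm high, origin at its underside; leave it alone
- cup: bystander: grey sauce cup, 66 mm across, 36 mm high, origin at its underside; leave it alone
- shaker: bystander: salt shaker, 44 mm across, 90 mm high, origin at its underside; leave it alone
- cutter: bystander: pizza cutter with red handle, 236 mm long, 26 mm high, lying flat, origin at its underside; leave it alone
- board_clip (a point): middle of the steel paper clip on the board's face near its head end, 17 mm from board_grip along x; 44 mm wide, from 5 to 25 mm beyond board_grip, standing up to 11 mm proud of the face

How it is judged (in metres and radians):
On the way, in this order (a step that is already met when the one before it is completed fails the run):
1. the board is held level (within about 30 degrees) in the fingers, its whole length more than 20 mm clear of the table (height (world z) of each of board_grip, board_foot above 0.03 m and angle between board_grip's own x axis and vertical between 1.05 and 2.1 rad and contact force between the fingers and ticket_board above 0.5 N), for 0.2 s.
2. the board hangs in the fingers foot down, upright within about 20 degrees, its foot more than 10 mm above the table, not touching the stand (angle between board_grip's own x axis and vertical below 0.35 rad and height (world z) of board_foot above 0.01 m and contact force between the fingers and ticket_board above 0.5 N and contact force between ticket_board and stand below 0.1 N), for 0.2 s.
At the end, for the whole second after the job is handed in: The board hangs at rest on the stand, head up within 0.08 rad, each hole's back centre within 6 mm of the root of its own peg (left on left, right on right, so the paper side faces out and the back is flush with the panel) (distance between hole_left and peg_left below 0.006 m and distance between hole_right and peg_right below 0.006 m and angle between board_grip's own x axis and vertical below 0.08 rad and linear speed of ticket_board below 0.02 m/s); the robot touches nothing.
It fails at once if a bystander (tin, cup, shaker or cutter) is moved more than 30 mm (distance of any of tin, cup, shaker, cutter from where it was at the start of the episode above 0.03 m).
It also fails if it takes over 64 s, if anything falls off the work surface, if the arm or the gripper's body presses on something with over 40 N, if the wrist force passes 120 N, or if a joint passes its speed limit or range.

## Working session

There is one attempt and no reset: what is moved stays moved. The work goes in short steps, Python scripts to look and compute and a tool call to move; the robot and the scene stay as the last step left them, time stands still between calls to the robot, and variables do not carry over. Pictures are saved under pics/ and viewed, at most 10 in all, crops included, and the job is handed in when it is done.

Besides the shell and the picture viewer there is one more tool, called as a command line: name --pt "numbers of a row" for each row, then --argument value for the rest. apply_moves: Moves the arm, as the interface text tells. Its arguments: {"type":"object","properties":{"plan":{"type":"array"},"fingers":{"type":"number"}},"required":["plan"]}

```bash
mkdir -p pics; python3 - <<'E'
from station import status, vision
import cv2, numpy as np, pickle
d={n:vision.snapshot(n) for n in("scene","top")}
pickle.dump(d,open('d0.pkl','wb'))
for n in d:
    cv2.imwrite(f'pics/{n}0.png',d[n]['image'][...,::-1])
    print(n,d[n]['camera_matrix'].round(1).tolist(),d[n]['extrinsics'].round(3).tolist())
print(status.sense())
E
```

```text
scene [[355.7, 0.0, 252.4], [0.0, 355.7, 194.4], [0.0, 0.0, 1.0]] [[-0.637, -0.409, 0.653, -302.969], [-0.77, 0.338, -0.54, 674.139], [0.0, -0.847, -0.531, 793.427], [0.0, 0.0, 0.0, 1.0]]
top [[494.3, 0.0, 260.7], [0.0, 494.3, 193.1], [0.0, 0.0, 1.0]] [[-0.018, -0.998, 0.066, 422.044], [-1.0, 0.019, 0.015, -49.203], [-0.016, -0.066, -0.998, 1717.905], [0.0, 0.0, 0.0, 1.0]]
{'time': 0.1, 'q': array([-1.50009300e+00,  2.45750054e-01,  1.55887739e+00, -7.83319824e-06,
        1.33872160e+00, -1.74101654e-01]), 'qvel': array([ 0.00109357, -0.00101108, -0.00345646,  0.00102526,  0.00145623,
        0.00130528]), 'effort': array([-2.59796270e-04, -4.16914272e+01, -3.15526772e+01,  6.86330488e-02,
        3.09740833e-02, -5.57008502e-05]), 'position': array([ 157.50216447, -630.06791691,  204.45975756]), 'orientation': array([-3.11634611e+00, -3.83367868e-01, -1.30542102e-04]), 'ft_force': array([ 0.24422659, -0.32866151,  0.43359024]), 'ft_torque': array([-0.00237032,  0.02054793, -0.0047633 ]), 'gripper_force': 0.0, 'opening': 93.9645325293875}
```

View pics/scene0.png

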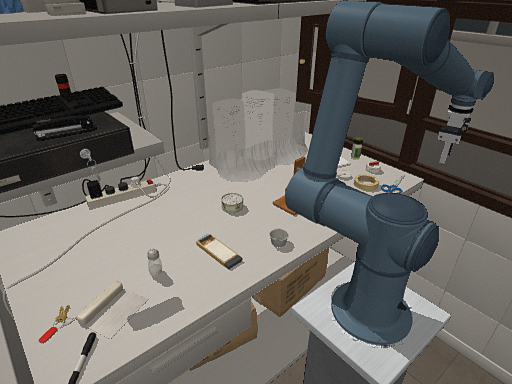

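View pics/top0.png

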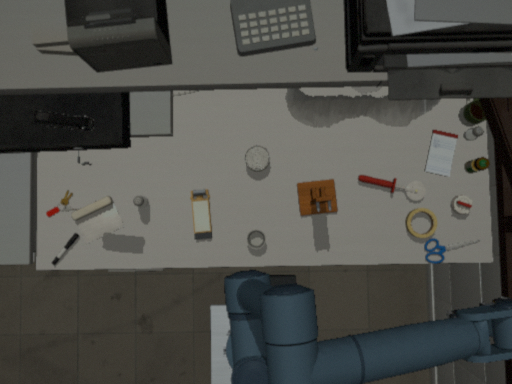

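```bash
cat > h.py <<'E'
import numpy as np, pickle, cv2
from scipy.spatial.transform import Rotation as R
def ray(s,u,v):
    K,E=s['camera_matrix'],s['extrinsics']
    d=E[:3,:3]@np.linalg.solve(K,[u,v,1.]); return E[:3,3],d
def onz(s,u,v,z):
    o,d=ray(s,u,v); return o+d*(z-o[2])/d[2]
def proj(s,p):
    E=s['extrinsics']; c=E[:3,:3].T@(np.asarray(p,float)-E[:3,3]); q=s['camera_matrix']@c; return q[:2]/q[2]
def tri(a,pa,b,pb):
    o1,d1=ray(a,*pa);o2,d2=ray(b,*pb)
    t=np.linalg.lstsq(np.c_[d1,-d2],o2-o1,rcond=None)[0]
    return (o1+d1*t[0]+o2+d2*t[1])/2, np.linalg.norm(o1+d1*t[0]-o2-d2*t[1])
E
python3 - <<'E'
from h import *
d=pickle.load(open('d0.pkl','rb'))
t=d['top']['image'][...,::-1]; s=d['scene']['image'][...,::-1]
f=lambda im,x,y,w,h,k:cv2.resize(im[y:y+h,x:x+w],(w*k,h*k),interpolation=cv2.INTER_CUBIC)
a=f(t,175,180,50,70,8);b=f(t,292,172,50,70,8)
cv2.imwrite('pics/c1.png',np.hstack([a,b]))
for n,u,v,z in(('clip',199,192,15),('footend',202,237,7),('tin',258,158,40),('cup',256,239,36),('shaker',139,201,90),('cutter',415,191,15),('cutterh',360,179,15)): print(n,onz(d['top'],u,v,z).round())
E
```

```text
clip [543. 190.  15.]
footend [387. 182.   7.]
tin [653. -17.  40.]
cup [378.  -5.  36.]
shaker [511. 378.  90.]
cutter [ 532. -554.   15.]
cutterh [ 577. -367.   15.]
```

View pics/c1.png

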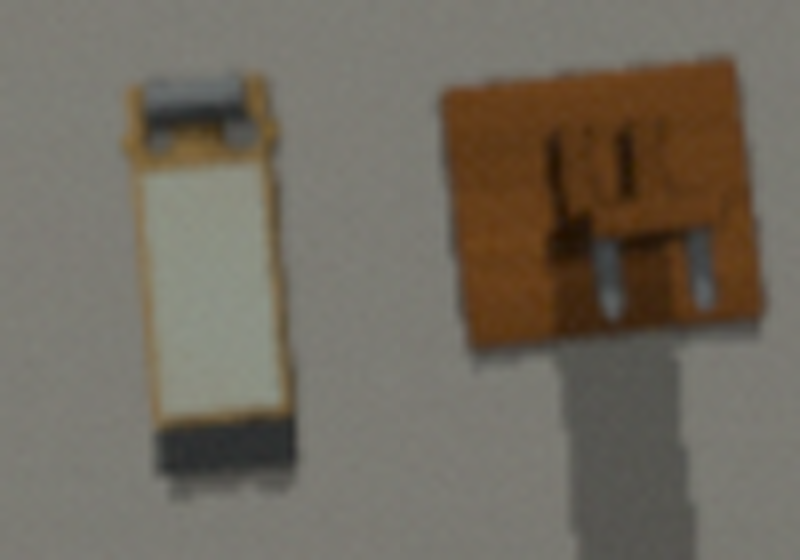

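```bash
cat >> h.py <<'E'
def goal(st,p,yaw,tilt=0):
    """row (cm, rad) in tool axes to reach TCP p, tool down, closing axis along world yaw+90deg (nearest half turn)"""
    R0=R.from_rotvec(st['orientation']); best=None
    for k in(0,np.pi):
        Rt=R.from_euler('z',yaw+k)*R.from_euler('y',tilt)*R.from_euler('x',np.pi)
        w=(R0.inv()*Rt).as_rotvec()
        if best is None or np.linalg.norm(w)<np.linalg.norm(best): best=w
    return np.r_[R0.inv().apply(np.asarray(p)-st['position'])/10,best].round(3)
E
python3 - <<'E'
from h import *
from station import status
d=pickle.load(open('d0.pkl','rb'));T=d['top']
c=lambda x,y,ox,oy:(ox+(x+.5)/8-.5,oy+(y+.5)/8-.5)
A=lambda x,y,z:onz(T,*c(x,y,175,180),z); B=lambda x,y,z:onz(T,*c(x,y,292,172),z)
sl,sr=A(127,143,7),A(273,131,7); hl,hr,fl,fr=A(130,87,14),A(265,77,14),A(160,475,14),A(297,465,14)
print('studs',sl,sr,'grip',(sl+sr)/2)
ax=(hl+hr-fl-fr)/2;print('len',np.linalg.norm(ax),'yaw',np.arctan2(ax[1],ax[0]),'grip2',(hl+hr)/2-25*ax/np.linalg.norm(ax))
pl,pr=B(613,318,175),B(706,308,175);print('tips',pl,pr,pl-pr)
b=[B(*q,12) for q in((443,90),(735,60),(762,315),(472,348))]
w=b[0]-b[1]+b[3]-b[2];l=b[0]-b[3]+b[1]-b[2]
print('stand yaw',np.arctan2(-w[0],w[1]),np.arctan2(l[1],l[0]),'base ctr front',(b[2]+b[3])/2, 'w',np.linalg.norm(w)/2,np.linalg.norm(l)/2)
st=status.sense(); print(goal(st,[520,185,300],np.arctan2(ax[1],ax[0])))
E
```

```text
studs [524.75807114 220.7933026    7.        ] [528.75574534 157.2033978    7.        ] grip [526.75690824 188.9983502    7.        ]
len 167.98756460215256 yaw 0.0694986940970186 grip2 [525.2626871  187.12905784  14.        ]
tips [ 460.7941755  -359.43192629  175.        ] [ 464.00228225 -395.58062004  175.        ] [-3.20810675 36.14869375  0.        ]
stand yaw 0.08894236206191156 0.07598461295151814 base ctr front [ 459.05618408 -393.71067639   12.        ] w 125.83308787917518 111.16055133980083
[ 5.4926e+01 -7.0307e+01 -9.4160e+00 -2.0000e-03 -0.0000e+00  1.7500e-01]
```

```bash
python3 - <<'E'
from h import *
d=pickle.load(open('d0.pkl','rb'));T=d['top']
B=lambda x,y,z:onz(T,292+(x-400+.5)/8-.5,172+(y+.5)/8-.5,z)
pl,pr=B(613,318,175),B(706,308,175);print('tips',pl,pr,pl-pr)
b=[B(*q,12) for q in((443,90),(735,60),(762,315),(472,348))]
w=b[0]-b[1]+b[3]-b[2];l=b[0]-b[3]+b[1]-b[2]
print('stand yaw',np.arctan2(-w[0],w[1]),np.arctan2(l[1],l[0]),'base ctr front',(b[2]+b[3])/2)
E
```

```text
tips [ 463.70825166 -204.21293844  175.        ] [ 466.92094936 -240.45319879  175.        ] [-3.2126977  36.24026035  0.        ]
stand yaw 0.0888450297021233 0.08270192134208315 base ctr front [ 462.26787469 -222.13714655   12.        ]
```

apply_moves --pt "54.9 -70.3 -9.4 0 0 0.175" --pt "54.9 -70.3 -9.4 0 0 0.175" --pt "54.9 -70.3 -9.4 0 0 0.175" --pt "54.9 -70.3 -9.4 0 0 0.175" --pt "54.9 -70.3 -9.4 0 0 0.175" --pt "54.9 -70.3 -9.4 0 0 0.175" --pt "54.9 -70.3 -9.4 0 0 0.175" --pt "54.9 -70.3 -9.4 0 0 0.175" --fingers 0

```text
time: 0.9
position: [319.3, -265.1, 247.2]
orientation: [-3.139, -0.108, -0.0]
ft_force: [1.1, -0.6, -0.5]
opening: 93.8
gripper_force: 0.0
```

```bash
python3 - <<'E'
from h import *
from station import status
print(goal(status.sense(),[526,188,220],0.07))
E
```

```text
[ 2.3745e+01 -4.3772e+01  2.7340e+00 -0.0000e+00 -0.0000e+00 -1.0000e-03]
```

apply_moves --pt "23.7 -43.8 2.7 0 0 0" --pt "23.7 -43.8 2.7 0 0 0" --pt "23.7 -43.8 2.7 0 0 0" --pt "23.7 -43.8 2.7 0 0 0" --pt "23.7 -43.8 2.7 0 0 0" --pt "23.7 -43.8 2.7 0 0 0" --pt "23.7 -43.8 2.7 0 0 0" --pt "23.7 -43.8 2.7 0 0 0"

```text
time: 1.7
position: [484.4, 98.9, 225.4]
orientation: [3.14, 0.111, -0.0]
ft_force: [0.5, -0.5, 0.4]
opening: 94.1
gripper_force: 0.0
```

apply_moves --pt "6.5 -11.5 0.7 0 0 0" --pt "6.5 -11.5 0.7 0 0 0" --pt "6.5 -11.5 0.7 0 0 0" --pt "6.5 -11.5 0.7 0 0 0" --pt "6.5 -11.5 0.7 0 0 0"

```text
time: 2.2
position: [540.5, 216.0, 217.9]
orientation: [3.139, 0.111, -0.003]
ft_force: [0.2, -0.3, 0.3]
opening: 93.9
gripper_force: 0.0
```

```bash
python3 - <<'E'
from h import *
from station import status,vision
w=vision.snapshot('wrist');pickle.dump(w,open('w1.pkl','wb'));cv2.imwrite('pics/w1.png',w['image'][...,::-1])
st=status.sense();print(st['position'],st['orientation'],goal(st,[526,188,220],0.07));print(w['extrinsics'].round(3),w['camera_matrix'].round(1))
E
```

```text
[540.53582709 215.3243315  218.2498975 ] [ 3.13924052e+00  1.09418214e-01 -1.79054204e-03] [-1.641e+00  2.625e+00 -1.720e-01  0.000e+00  1.000e-03 -0.000e+00]
[[ 7.20000e-02 -9.60000e-01 -2.69000e-01  6.19030e+02]
 [-9.97000e-01 -6.90000e-02 -2.00000e-02  2.22058e+02]
 [ 0.00000e+00  2.70000e-01 -9.63000e-01  3.95555e+02]
 [ 0.00000e+00  0.00000e+00  0.00000e+00  1.00000e+00]] [[271.8   0.  258.1]
 [  0.  271.8 197.8]
 [  0.    0.    1. ]]
```

View pics/w1.png

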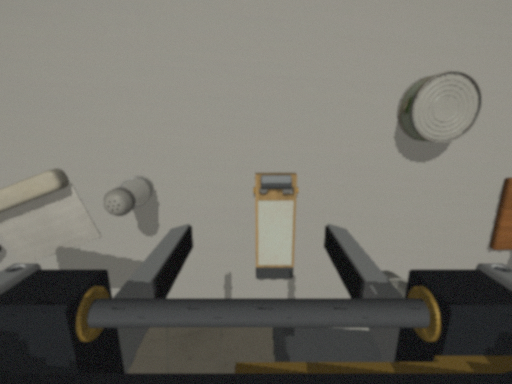

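```bash
python3 - <<'E'
from h import *
from station import status
w=pickle.load(open('w1.pkl','rb'));im=w['image']
hsv=cv2.cvtColor(im,cv2.COLOR_RGB2HSV)
m=cv2.inRange(hsv,(8,90,90),(28,255,255));m[:165]=0;m[275:]=0;m[:,:240]=0;m[:,312:]=0
for r in range(168,272,2 if 0 else 3):
    c=np.where(m[r])[0]
    if len(c): print(r,c.min(),c.max(),end=' | ')
rows=range(182,200);wd=[(r,*( np.where(m[r])[0][[0,-1]])) for r in rows];print('\n',wd)
for u,v in((254,190),(299,190)):print(onz(w,u,v,7))
for u,v in((255,172),(297.5,172)):print(onz(w,u,v,14))
for u,v in((257,277),(293,277)):print(onz(w,u,v,7))
E
```

```text
174 257 295 | 177 256 295 | 180 256 295 | 183 256 295 | 186 256 295 | 189 254 297 | 192 254 297 | 195 256 295 | 198 256 295 | 201 256 256 | 204 256 256 | 207 256 256 | 210 256 256 | 234 256 256 | 237 256 256 | 243 256 256 | 246 256 256 | 267 258 258 | 
 [(182, np.int64(256), np.int64(295)), (183, np.int64(256), np.int64(295)), (184, np.int64(256), np.int64(295)), (185, np.int64(256), np.int64(295)), (186, np.int64(256), np.int64(295)), (187, np.int64(255), np.int64(296)), (188, np.int64(254), np.int64(297)), (189, np.int64(254), np.int64(297)), (190, np.int64(254), np.int64(297)), (191, np.int64(254), np.int64(297)), (192, np.int64(254), np.int64(297)), (193, np.int64(254), np.int64(296)), (194, np.int64(255), np.int64(295)), (195, np.int64(256), np.int64(295)), (196, np.int64(256), np.int64(295)), (197, np.int64(256), np.int64(295)), (198, np.int64(256), np.int64(295)), (199, np.int64(256), np.int64(295))]
[521.88427295 220.91214974   7.        ]
[526.62647875 154.80519672   7.        ]
[550.00972654 221.29742622  14.        ]
[554.32997069 161.0970371   14.        ]
[377.65746395 206.27438993   7.        ]
[381.81295274 148.21938666   7.        ]
```

```bash
python3 - <<'E'
from h import *
from station import status
print(goal(status.sense(),[525.5,188.5,60],0.075))
E
```

```text
[-1.6680e+00  2.5650e+00  1.5828e+01  0.0000e+00  1.0000e-03 -5.0000e-03]
```

apply_moves --pt "-1.67 2.57 4 0 0 -0.005" --pt "-1.67 2.57 8 0 0 -0.005" --pt "-1.67 2.57 12 0 0 -0.005" --pt "-1.67 2.57 15.8 0 0 -0.005" --pt "-1.67 2.57 15.8 0 0 -0.005" --pt "-1.67 2.57 15.8 0 0 -0.005" --pt "-1.67 2.57 15.8 0 0 -0.005"

```text
time: 2.95
position: [528.1, 188.8, 63.6]
orientation: [-3.139, -0.116, -0.007]
ft_force: [0.3, 0.7, -0.5]
opening: 94.0
gripper_force: 0.0
```

```bash
python3 - <<'E'
from h import *
from station import status,vision
w=vision.snapshot('wrist');pickle.dump(w,open('w2.pkl','wb'));cv2.imwrite('pics/w2.png',w['image'][...,::-1])
st=status.sense();print(st['position'],goal(st,[525.5,188.5,2],0.075))
E
```

```text
[528.27184663 189.0200693   63.70326186] [-3.110e-01  3.300e-02  6.169e+00 -0.000e+00 -5.000e-03 -1.000e-03]
```

View pics/w2.png

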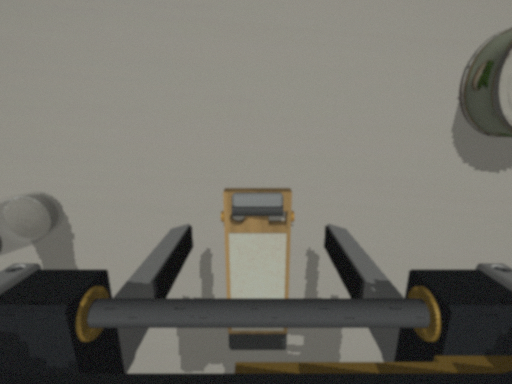

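```bash
python3 - <<'E'
from h import *
w=pickle.load(open('w2.pkl','rb'));im=w['image']
m=cv2.inRange(cv2.cvtColor(im,cv2.COLOR_RGB2HSV),(8,90,90),(28,255,255))
print([(r,*map(int,np.where(m[r,200:315])[0][[0,-1]]+200)) for r in range(186,226)if m[r,200:315].any()])
l,r=onz(w,221,215.5,7),onz(w,294.5,215.5,7);print(l,r,(l+r)/2)
E
```

```text
[(189, 228, 288), (190, 225, 289), (191, 225, 290), (192, 224, 290), (193, 224, 290), (194, 224, 290), (195, 224, 290), (196, 224, 290), (197, 224, 290), (198, 224, 290), (199, 224, 290), (200, 224, 290), (201, 224, 290), (202, 224, 290), (203, 224, 290), (204, 224, 290), (205, 224, 290), (206, 224, 290), (207, 224, 290), (208, 224, 290), (209, 224, 290), (210, 224, 290), (211, 223, 291), (212, 222, 293), (213, 221, 293), (214, 221, 293), (215, 221, 293), (216, 221, 293), (217, 221, 293), (218, 221, 293), (219, 221, 293), (220, 222, 293), (221, 223, 291), (222, 224, 290), (223, 225, 289), (224, 225, 289), (225, 225, 289)]
[522.25275088 222.62903215   7.        ] [527.27173721 155.83120397   7.        ] [524.76224404 189.23011806   7.        ]
```

apply_moves --pt "-0.33 0 2 0 -0.005 0" --pt "-0.33 0 4 0 -0.005 0" --pt "-0.33 0 5.5 0 -0.005 0" --pt "-0.33 0 5.9 0 -0.005 0" --pt "-0.33 0 5.9 0 -0.005 0" --pt "-0.33 0 5.9 0 -0.005 0" --pt "-0.33 0 5.9 0 -0.005 0" --pt "-0.33 0 5.9 0 -0.005 0"

```text
time: 3.8
position: [523.5, 188.9, 2.5]
orientation: [3.139, 0.118, -0.006]
ft_force: [-0.4, 0.2, 0.1]
opening: 94.7
gripper_force: 0.0
```

apply_moves --pt "0 0 0 0 0 0" --pt "0 0 0 0 0 0" --pt "0 0 0 0 0 0"

```text
time: 4.1
position: [522.9, 188.8, 1.8]
orientation: [3.139, 0.118, -0.008]
ft_force: [0.2, 0.1, 0.0]
opening: 93.9
gripper_force: 0.0
```

apply_moves --pt "0.17 0 0 0 0 0" --pt "0.17 0 0 0 0 0" --pt "0.17 0 0 0 0 0"

```text
time: 4.4
position: [524.6, 188.9, 1.7]
orientation: [3.139, 0.117, -0.008]
ft_force: [-0.1, -0.6, 0.3]
opening: 94.3
gripper_force: 0.0
```

apply_moves --pt "0 0 0 0 0 0" --pt "0 0 0 0 0 0" --pt "0 0 0 0 0 0" --pt "0 0 0 0 0 0" --pt "0 0 0 0 0 0" --pt "0 0 0 0 0 0" --pt "0 0 0 0 0 0" --pt "0 0 0 0 0 0" --fingers 255

```text
time: 5.2
position: [524.6, 188.9, 1.7]
orientation: [3.139, 0.117, -0.008]
ft_force: [-0.1, -0.5, 0.2]
opening: 65.6
gripper_force: 30.0
```

apply_moves --pt "0 0 -0.3 0 0 0" --pt "0 0 -1 0 0 0" --pt "0 0 -2 0 0 0" --pt "0 0 -3.5 0 0 0" --pt "0 0 -5 0 0 0" --pt "0 0 -6 0 0 0" --pt "0 0 -6.5 0 0 0" --pt "0 0 -6.5 0 0 0"

```text
time: 6.0
position: [525.6, 189.0, 67.9]
orientation: [-3.139, -0.117, 0.005]
ft_force: [-0.0, -0.6, -2.5]
opening: 65.2
gripper_force: 30.0
```

```bash
python3 - <<'E'
from h import *
from station import status,vision
a=[vision.snapshot(n) for n in('wrist','scene')];pickle.dump(a,open('w3.pkl','wb'))
s=a[1]['image'][180:330,150:350]
cv2.imwrite('pics/w3.png',np.hstack([a[0]['image'][150:350,130:390],cv2.resize(s,(267,200))])[...,::-1])
print(status.sense())
E
```

```text
{'time': 6.1, 'q': array([1.42091919e-01, 2.04885562e-01, 1.88165018e+00, 3.74196087e-04,
       1.06075253e+00, 1.63788677e+00]), 'qvel': array([ 6.58528018e-05,  1.06919219e-02,  7.88573407e-03,  1.97657937e-03,
       -5.57319993e-04,  3.22847085e-04]), 'effort': array([ 3.43297128e-03, -3.69560766e+01, -2.81971961e+01,  1.95986568e-02,
        6.10072352e-02,  7.11724601e-05]), 'position': array([524.52114901, 188.87461893,  66.38011054]), 'orientation': array([ 3.13911178,  0.11748562, -0.00895045]), 'ft_force': array([-0.49316942, -1.37355596, -1.57453405]), 'ft_torque': array([ 0.00415113, -0.1136613 ,  0.01282938]), 'gripper_force': 29.999553859233856, 'opening': 65.09313276926531}
```

View pics/w3.png

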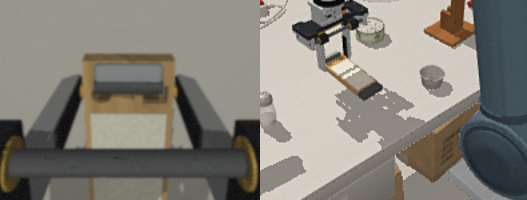

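```bash
python3 - <<'E'
from h import *
a=pickle.load(open('w3.pkl','rb'))[1]
for t in(0,.15,.3,.5):
    c=np.cos(t)*145;print(t,proj(a,[525-c,189-.075*c,71-145*np.sin(t)]).round(1))
E
```

```text
0 [235.2 247.8]
0.15 [235.  252.8]
0.3 [234.1 257.2]
0.5 [232.  261.7]
```

apply_moves --pt "0 0 -0.8 0 0 0" --pt "0 0 -2.5 0 0 0" --pt "0 0 -5 0 0 0" --pt "0 0 -8 0 0 0" --pt "0 0 -11 0 0 0" --pt "0 0 -13 0 0 0" --pt "0 0 -14 0 0 0" --pt "0 0 -14 0 0 0"

```text
time: 6.9
position: [526.3, 189.1, 208.0]
orientation: [-3.139, -0.117, 0.004]
ft_force: [0.5, -0.2, -1.1]
opening: 65.6
gripper_force: 30.0
```

apply_moves --pt "0 0 0 0 0 0" --pt "0 0 0 0 0 0" --fingers 95

```text
time: 7.1
position: [524.6, 188.8, 204.8]
orientation: [3.139, 0.117, -0.013]
ft_force: [-0.3, -0.5, -1.7]
opening: 65.6
gripper_force: 30.0
```

apply_moves --pt "0 0 0 0 0 0" --pt "0 0 0 0 0 0" --fingers 87

```text
time: 7.3
position: [525.2, 188.9, 205.8]
orientation: [3.139, 0.118, -0.01]
ft_force: [0.0, -0.8, -2.0]
opening: 65.2
gripper_force: 30.0
```

apply_moves --pt "0 0 0 0 0 0" --pt "0 0 0 0 0 0" --fingers 82

```text
time: 7.5
position: [525.5, 189.0, 206.5]
orientation: [3.139, 0.117, -0.008]
ft_force: [0.3, 0.1, -1.1]
opening: 65.4
gripper_force: 30.0
```

apply_moves --pt "0 0 0 0 0 0" --fingers 80

```text
time: 7.6
position: [525.6, 189.0, 206.7]
orientation: [3.139, 0.117, -0.008]
ft_force: [0.3, -0.6, -2.4]
opening: 65.5
gripper_force: 30.0
```

apply_moves --pt "0 0 0 0 0 0" --fingers 79

```text
time: 7.7
position: [525.6, 189.0, 206.8]
orientation: [3.139, 0.117, -0.008]
ft_force: [0.5, 0.1, -1.8]
opening: 65.5
gripper_force: 30.0
```

apply_moves --pt "0 0 0 0 0 0" --fingers 78

```text
time: 7.8
position: [525.6, 189.0, 206.8]
orientation: [3.139, 0.117, -0.008]
ft_force: [0.1, 0.0, -1.1]
opening: 65.4
gripper_force: 17.6
```

apply_moves --pt "0 0 0 0 0 0" --pt "0 0 0 0 0 0"

```text
time: 8.0
position: [525.5, 189.0, 206.7]
orientation: [3.139, 0.117, -0.008]
ft_force: [-0.5, 0.2, -2.5]
opening: 65.6
gripper_force: 17.3
```

apply_moves --pt "0 0 0 0 0 0" --fingers 77.8

```text
time: 8.1
position: [525.5, 189.0, 206.6]
orientation: [3.139, 0.117, -0.008]
ft_force: [0.0, 0.1, -1.6]
opening: 65.8
gripper_force: 15.6
```

apply_moves --pt "0 0 0 0 0 0" --fingers 77.3

```text
time: 8.2
position: [525.7, 189.0, 206.7]
orientation: [3.139, 0.117, -0.008]
ft_force: [0.6, -0.5, -1.8]
opening: 65.7
gripper_force: 11.4
```

apply_moves --pt "0 0 0 0 0 0" --pt "0 0 0 0 0 0" --fingers 77

```text
time: 8.4
position: [525.5, 189.0, 206.7]
orientation: [3.139, 0.117, -0.008]
ft_force: [0.3, -0.4, -1.0]
opening: 66.1
gripper_force: 8.9
```

Slope is about 8.5 N per count; 76.5 should give roughly 4.5 N.

apply_moves --pt "0 0 0 0 0 0" --pt "0 0 0 0 0 0" --pt "0 0 0 0 0 0" --fingers 76.5

```text
time: 8.7
position: [525.6, 189.0, 206.7]
orientation: [3.139, 0.117, -0.008]
ft_force: [0.3, -0.4, -0.6]
opening: 65.8
gripper_force: 4.7
```

```bash
cat > look.py <<'E'
from h import *
from station import status,vision
a=[vision.snapshot(n) for n in('wrist','scene')];pickle.dump(a,open('w4.pkl','wb'))
st=status.sense();print(st['position'],st['opening'],st['gripper_force'],st['ft_force'].round(2),st['ft_torque'].round(3))
m=cv2.inRange(cv2.cvtColor(a[0]['image'],cv2.COLOR_RGB2HSV),(8,90,60),(28,255,255));m[300:]=0;m[:,:190]=0;m[:,330:]=0
print('wood rows/cols',[(int(x.min()),int(x.max())) for x in np.where(m)] if m.any() else None)
E
python3 look.py
```

```text
[525.60730525 188.96102518 206.74144009] 66.0246860377055 4.681073427200317 [ 0.06 -0.96 -0.77] [ 0.011 -0.012 -0.018]
wood rows/cols [(190, 264), (208, 309)]
```

apply_moves --pt "0 0 0 0 0 0" --pt "0 0 0 0 0 0" --pt "0 0 0 0 0 0" --pt "0 0 0 0 0 0" --pt "0 0 0 0 0 0"

```text
time: 9.3
position: [525.6, 189.0, 206.8]
orientation: [3.139, 0.117, -0.008]
ft_force: [0.2, -0.1, -2.2]
opening: 65.6
gripper_force: 4.7
```

```bash
python3 look.py; python3 - <<'E'
from h import *
a=pickle.load(open('w4.pkl','rb'))
s=cv2.resize(a[1]['image'][140:300,150:330],(450,400),interpolation=cv2.INTER_CUBIC)
w=cv2.resize(a[0]['image'][150:350,170:345],(350,400))
cv2.imwrite('pics/w4.png',np.hstack([s,w])[...,::-1])
E
```

```text
[525.60810356 188.98501036 206.74003946] 65.81292682600944 4.681171998381615 [-0.06  0.76 -0.61] [ 0.039 -0.028 -0.027]
wood rows/cols [(190, 263), (208, 309)]
```

View pics/w4.png

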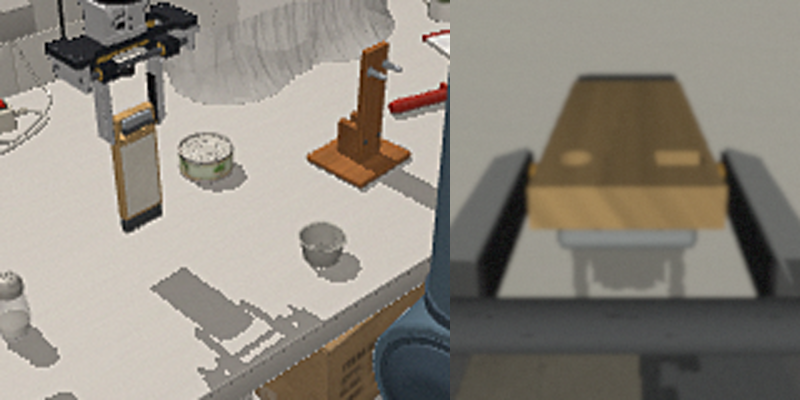

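apply_moves --pt "0 0 0 0 0 0" --pt "0 0 0 0 0 0" --pt "0 0 0 0 0 0" --fingers 255

```text
time: 9.7
position: [525.6, 189.0, 206.7]
orientation: [3.139, 0.118, -0.008]
ft_force: [0.6, 0.2, -1.8]
opening: 65.0
gripper_force: 30.0
```

```bash
python3 look.py; python3 - <<'E'
from h import *
w=pickle.load(open('w4.pkl','rb'))[0];im=w['image']
g=im[:,:,0].astype(int)
m=cv2.inRange(cv2.cvtColor(im,cv2.COLOR_RGB2HSV),(8,90,60),(28,255,255))
for r in range(188,266,6):
    c=np.where(m[r,190:330])[0]+190; print(r,c[[0,-1]] if len(c) else None,end=' ')
# holes: bright blobs on back
roi=im[218:236,220:300].astype(float).mean(2); b=(roi>roi.mean()+15).astype(np.uint8)
n,l,s,c=cv2.connectedComponentsWithStats(b)
print([(s[i].tolist(),(c[i]+[220,218]).round(1).tolist()) for i in range(1,n) if s[i,4]>8])
def atdepth(u,v,dep):
    o,d=ray(w,u,v); return (o+d*dep).round(1)
print('foot',atdepth(256.5,187.5,271.8*60/47.5),'head',atdepth(256.5,242.5,271.8*60/100))
print('holes',atdepth(258,228.5,193.8))
E
```

```text
[525.61324049 188.97716484 206.75074588] 65.47963086199465 29.999678134918213 [ 0.79  0.41 -1.56] [-0.031 -0.011 -0.003]
wood rows/cols [(190, 263), (208, 309)]
188 None 194 [232 284] 200 [229 287] 206 [227 289] 212 [224 292] 218 [221 295] 224 [218 297] 230 [216 300] 236 [210 307] 242 [209 308] 248 [208 309] 254 [208 308] 260 [210 306] [([76, 0, 4, 8, 18], [298.1, 220.4]), ([7, 7, 13, 8, 76], [233.0, 228.7]), ([53, 8, 22, 7, 134], [283.3, 228.7])]
foot [523.5 191.2  50.3] head [534.4 190.9 234.5]
holes [530.9 189.8 203.6]
```

```bash
python3 - <<'E'
from h import *
w=pickle.load(open('w4.pkl','rb'))[0];im=w['image']
def onx(u,v,x):
    o,d=ray(w,u,v);return (o+d*(x-o[0])/d[0]).round(1)
print('gray col',im[180:196,257].mean(1).round().tolist(), im[236:250,257].mean(1).round().tolist())
for n,v in(('foot',187),('hole',228.7),('head',242.5)):print(n,onx(258,v,532.5))
for z in(212-145,):print('foot at z',onz(w,258,187,z))
print('hole at z',onz(w,233,228.7,212),onz(w,283.3,228.7,212),'head',onz(w,258,242.5,237))
E
```

```text
gray col [152.0, 152.0, 151.0, 154.0, 154.0, 146.0, 129.0, 97.0, 66.0, 56.0, 65.0, 73.0, 73.0, 75.0, 77.0, 77.0] [77.0, 77.0, 76.0, 78.0, 72.0, 77.0, 83.0, 99.0, 113.0, 118.0, 120.0, 120.0, 120.0, 120.0]
foot [532.5 189.9  84.4]
hole [532.5 189.9 208. ]
head [532.5 189.9 230.2]
foot at z [528.30709229 189.61434136  67.        ]
hole at z [532.87049519 206.96088386 212.        ] [535.45480746 172.85201315 212.        ] head [535.67575599 190.11460318 237.        ]
```

```bash
python3 - <<'E'
from h import *
from station import status
print(goal(status.sense(),[428,-225,207],0.086))
E
```

```text
[-1.2828e+01  4.0552e+01  3.8000e-02 -0.0000e+00  5.0000e-03 -1.1000e-02]
```

apply_moves --pt "-0.3 0.8 0 0 0 0" --pt "-0.9 2.7 0 0 0 -0.01" --pt "-1.8 5.5 0 0 0 -0.01" --pt "-2.8 8.8 0 0 0 -0.01" --pt "-3.8 12.1 0 0 0 -0.01" --pt "-4.9 15.4 0 0 0 -0.01" --pt "-5.9 18.7 0 0 0 -0.01" --pt "-7 22 0 0 0 -0.01"

```text
time: 10.6
position: [471.5, -37.3, 207.2]
orientation: [3.138, 0.133, -0.007]
ft_force: [0.6, -0.1, -2.6]
opening: 65.3
gripper_force: 30.0
```

apply_moves --pt "-1 3.3 0 0 0.005 0" --pt "-2 6.6 0 0 0.005 0" --pt "-3.1 9.9 0 0 0.005 0" --pt "-4.1 13.2 0 0 0.005 0" --pt "-4.9 15.6 0 0 0.005 0" --pt "-5.5 17.5 0 0 0.005 0" --pt "-5.8 18.5 0 0 0.005 0" --pt "-5.8 18.5 0 0 0.005 0"

```text
time: 11.4
position: [429.7, -225.8, 207.4]
orientation: [-3.139, -0.13, 0.0]
ft_force: [0.3, -0.4, -1.4]
opening: 65.3
gripper_force: 30.0
```

```bash
python3 look.py; python3 - <<'E'
from h import *
from station import status
a=pickle.load(open('w4.pkl','rb'))
cv2.imwrite('pics/w5.png',cv2.resize(a[0]['image'][100:340,140:390],(750,600) and (625,600),interpolation=cv2.INTER_CUBIC)[...,::-1])
print(status.sense()['orientation'])
E
```

```text
[ 430.07114311 -224.40935544  207.29368693] 65.40909953356447 29.999738037586212 [-0.55 -0.16 -1.93] [ 0.067 -0.018  0.032]
wood rows/cols [(70, 263), (207, 309)]
[-3.13821457e+00 -1.33266218e-01 -1.34168394e-05]
```

View pics/w5.png

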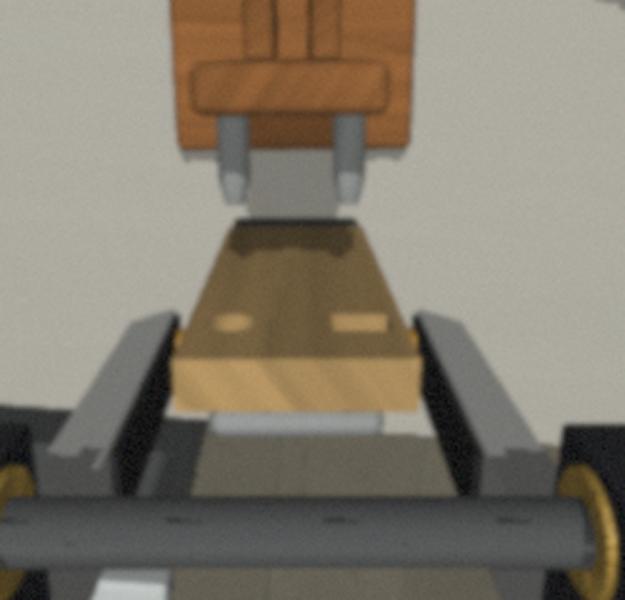

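apply_moves --pt "0 -0.12 0.8 0 0 0" --pt "0 -0.12 1.8 0 0 0" --pt "0 -0.12 2.8 0 0 0" --pt "0 -0.12 3.4 0 0 0" --pt "0 -0.12 3.7 0 0 0" --pt "0 -0.12 3.7 0 0 0" --pt "0 -0.12 3.7 0 0 0"

```text
time: 12.2
position: [430.2, -223.8, 170.6]
orientation: [3.139, 0.133, 0.001]
ft_force: [-0.7, 1.1, -2.8]
opening: 65.8
gripper_force: 30.0
```

```bash
python3 look.py; python3 - <<'E'
from h import *
a=pickle.load(open('w4.pkl','rb'))
cv2.imwrite('pics/w6.png',cv2.resize(a[0]['image'][100:270,180:340],None,fx=3.5,fy=3.5,interpolation=cv2.INTER_CUBIC)[...,::-1])
print(a[0]['extrinsics'].round(3))
E
```

```text
[ 430.27804404 -223.93967973  170.82782775] 65.32998983520426 29.999642372131348 [ 1.46 -0.   -2.13] [-0.048 -0.017 -0.016]
wood rows/cols [(65, 264), (203, 313)]
[[ 8.50000e-02 -9.60000e-01 -2.67000e-01  5.08231e+02]
 [-9.96000e-01 -8.20000e-02 -2.30000e-02 -2.16779e+02]
 [ 0.00000e+00  2.68000e-01 -9.63000e-01  3.48359e+02]
 [ 0.00000e+00  0.00000e+00  0.00000e+00  1.00000e+00]]
```

View pics/w6.png

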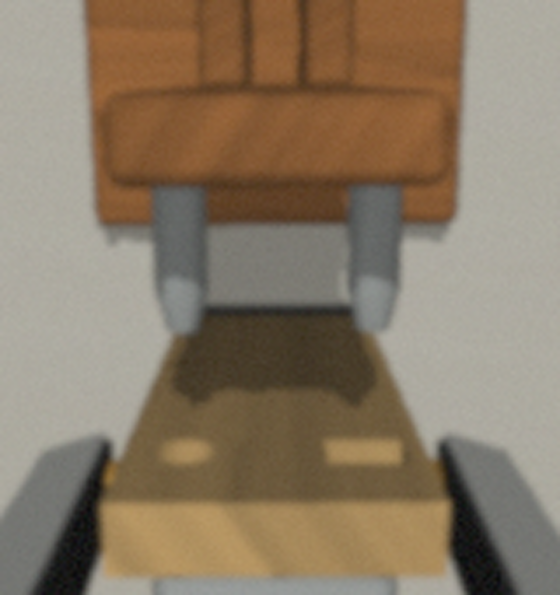

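apply_moves --pt "0.3 0.08 -0.18 0 0 0" --pt "1 0.08 -0.18 0 0 0" --pt "1.7 0.08 -0.18 0 0 0" --pt "2.3 0.08 -0.18 0 0 0" --pt "2.8 0.08 -0.18 0 0 0" --pt "3.1 0.08 -0.18 0 0 0" --pt "3.4 0.08 -0.18 0 0 0" --pt "3.4 0.08 -0.18 0 0 0"

```text
time: 13.1
position: [464.2, -221.6, 172.1]
orientation: [-3.139, -0.134, 0.0]
ft_force: [0.2, -1.1, -1.3]
opening: 65.4
gripper_force: 30.0
```

```bash
python3 look.py; python3 - <<'E'
from h import *
a=pickle.load(open('w4.pkl','rb'))
cv2.imwrite('pics/w7.png',cv2.resize(a[0]['image'][100:270,180:340],None,fx=3.5,fy=3.5,interpolation=cv2.INTER_CUBIC)[...,::-1])
E
```

```text
[ 463.86865871 -221.57844588  172.07238322] 65.53838424532874 29.99963790178299 [ 1.01 -0.21 -1.11] [0.04  0.011 0.009]
wood rows/cols [(96, 263), (204, 311)]
```

View pics/w7.png

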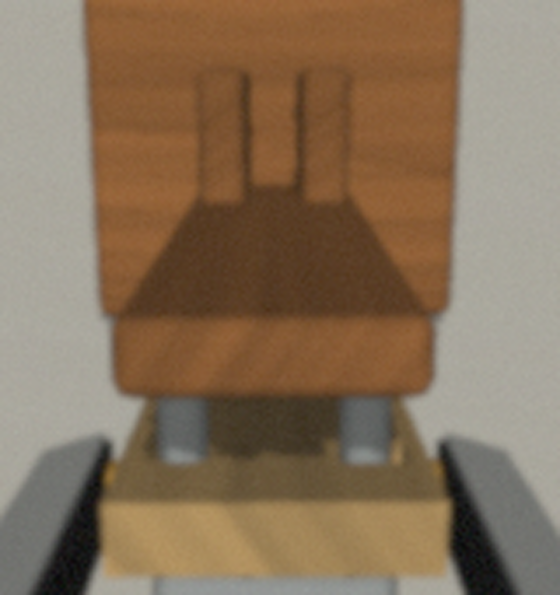

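apply_moves --pt "0.2 0 0 0 0 0" --pt "0.5 0 0 0 0 0" --pt "0.8 0 0 0 0 0" --pt "1.1 0 0 0 0 0" --pt "1.3 0 0 0 0 0" --pt "1.3 0 0 0 0 0"

```text
time: 13.8
position: [477.2, -220.5, 172.1]
orientation: [-3.139, -0.134, -0.0]
ft_force: [0.3, 0.2, -1.5]
opening: 65.2
gripper_force: 30.0
```

apply_moves --pt "0.2 0 0 0 0 0" --pt "0.4 0 0 0 0 0" --pt "0.6 0 0 0 0 0" --pt "0.8 0 0 0 0 0" --pt "0.8 0 0 0 0 0"

```text
time: 14.3
position: [484.8, -219.8, 172.0]
orientation: [-3.139, -0.134, 0.001]
ft_force: [-1.0, -0.6, -0.9]
opening: 65.1
gripper_force: 30.0
```

apply_moves --pt "0.1 0 0 0 0 0" --pt "0.2 0 0 0 0 0" --pt "0.3 0 0 0 0 0" --pt "0.3 0 0 0 0 0"

```text
time: 14.7
position: [485.2, -219.8, 171.9]
orientation: [-3.138, -0.135, 0.012]
ft_force: [-11.9, -2.0, 3.2]
opening: 65.5
gripper_force: 30.0
```

apply_moves --pt "0 0 0 0 0 0" --pt "0 0 0 0 0 0" --pt "0 0 0 0 0 0" --fingers 76.5

```text
time: 15.0
position: [485.2, -219.8, 171.9]
orientation: [-3.138, -0.135, 0.012]
ft_force: [-11.8, -0.2, 3.6]
opening: 65.7
gripper_force: 30.0
```

apply_moves --pt "0.1 0 0 0 0 0" --pt "0.2 0 0 0 0 0" --pt "0.2 0 0 0 0 0"

```text
time: 15.3
position: [485.3, -219.8, 171.9]
orientation: [-3.138, -0.135, 0.021]
ft_force: [-20.2, -0.3, 7.8]
opening: 65.0
gripper_force: 30.0
```

apply_moves --pt "-0.2 0 0 0 0 0" --pt "-0.2 0 0 0 0 0" --fingers 75.5

```text
time: 15.5
position: [488.2, -219.7, 172.6]
orientation: [3.139, 0.132, 0.002]
ft_force: [0.3, 0.3, -0.2]
opening: 66.0
gripper_force: 0.2
```

apply_moves --pt "0 0 0 0 0 0" --pt "0 0 0 0 0 0" --fingers 74.5

```text
time: 15.7
position: [488.4, -219.7, 172.6]
orientation: [3.138, 0.133, 0.002]
ft_force: [0.4, -0.1, -0.1]
opening: 66.3
gripper_force: 0.0
```

```bash
python3 look.py; python3 - <<'E'
from h import *
w=pickle.load(open('w4.pkl','rb'))[0];im=w['image']
for u in(235,258,280):
    print(u,[(r,*im[r,u-2:u+3].mean(0).round().astype(int).tolist()) for r in range(200,276,2)])
print(w['extrinsics'].round(3).tolist())
for v in range(205,270,5): print(v,onz(w,258,v,208).round(1)[:2],onz(w,258,v,198.5).round(1)[:2])
E
```

```text
[ 488.26521987 -219.62641314  172.3980722 ] 66.44205263193291 0.0 [-0.93  0.02  0.51] [0.005 0.007 0.034]
wood rows/cols [(118, 267), (205, 309)]
235 [(200, 84, 56, 33), (202, 84, 57, 33), (204, 86, 58, 34), (206, 87, 59, 36), (208, 86, 59, 35), (210, 86, 58, 35), (212, 87, 59, 35), (214, 87, 60, 36), (216, 87, 61, 37), (218, 84, 58, 33), (220, 84, 58, 35), (222, 84, 56, 33), (224, 84, 56, 33), (226, 82, 56, 33), (228, 83, 56, 33), (230, 90, 59, 34), (232, 113, 76, 45), (234, 125, 83, 49), (236, 128, 85, 50), (238, 128, 86, 51), (240, 128, 85, 48), (242, 131, 87, 50), (244, 132, 89, 51), (246, 135, 91, 53), (248, 135, 90, 53), (250, 124, 84, 48), (252, 114, 86, 55), (254, 134, 109, 72), (256, 166, 136, 91), (258, 170, 139, 92), (260, 169, 140, 93), (262, 169, 140, 93), (264, 172, 142, 95), (266, 174, 144, 96), (268, 162, 143, 115), (270, 147, 149, 144), (272, 147, 151, 148), (274, 141, 146, 143)]
258 [(200, 87, 59, 36), (202, 86, 58, 33), (204, 87, 60, 36), (206, 85, 58, 36), (208, 85, 57, 34), (210, 86, 59, 37), (212, 85, 59, 35), (214, 86, 59, 36), (216, 84, 56, 34), (218, 84, 56, 
[... 1228 characters left out ...]
 (266, 155, 128, 86), (268, 147, 135, 114), (270, 142, 144, 141), (272, 146, 149, 148), (274, 136, 140, 138)]
[[0.086, -0.96, -0.266, 566.322], [-0.996, -0.082, -0.023, -212.578], [0.0, 0.267, -0.964, 350.414], [0.0, 0.0, 0.0, 1.0]]
205 [ 522.9 -216.3] [ 520.  -216.6]
210 [ 520.  -216.6] [ 517.  -216.8]
215 [ 517.2 -216.8] [ 513.9 -217.1]
220 [ 514.2 -217.1] [ 510.7 -217.4]
225 [ 511.3 -217.3] [ 507.6 -217.7]
230 [ 508.3 -217.6] [ 504.4 -217.9]
235 [ 505.3 -217.9] [ 501.2 -218.2]
240 [ 502.2 -218.1] [ 497.9 -218.5]
245 [ 499.1 -218.4] [ 494.6 -218.8]
250 [ 496.  -218.6] [ 491.3 -219.1]
255 [ 492.8 -218.9] [ 487.9 -219.3]
260 [ 489.7 -219.2] [ 484.5 -219.6]
265 [ 486.4 -219.5] [ 481.1 -219.9]
```

apply_moves --pt "0 0 0 0 0 0" --pt "0 0 0 0 0 0" --pt "0 0 0 0 0 0" --fingers 80

```text
time: 16.1
position: [488.1, -219.6, 172.3]
orientation: [3.139, 0.133, 0.001]
ft_force: [0.3, 0.3, 0.2]
opening: 65.3
gripper_force: 30.0
```

apply_moves --pt "0.1 0 0 0 0 0" --pt "0.2 0 0 0 0 0" --pt "0.3 0 0 0 0 0" --pt "0.3 0 0 0 0 0"

```text
time: 16.5
position: [488.4, -219.6, 172.1]
orientation: [-3.138, -0.134, 0.011]
ft_force: [-11.3, -0.9, 6.9]
opening: 65.5
gripper_force: 30.0
```

apply_moves --pt "-0.3 0 0 0 0 0" --pt "-0.3 0 0 0 0 0" --fingers 78

```text
time: 16.7
position: [487.7, -219.6, 172.1]
orientation: [-3.139, -0.133, 0.0]
ft_force: [-1.2, -1.1, 1.7]
opening: 65.7
gripper_force: 15.9
```

apply_moves --pt "0 0 0 0 0 0" --pt "0 0 0 0 0 0" --pt "0 0 0 0 0 0" --pt "0 0 0 0 0 0" --pt "0 0 0 0 0 0" --pt "0 0 0 0 0 0" --pt "0 0 0 0 0 0" --pt "0 0 0 0 0 0" --fingers 0

```text
time: 17.5
position: [487.9, -219.6, 172.2]
orientation: [-3.139, -0.133, -0.0]
ft_force: [-0.6, -0.3, 0.1]
opening: 94.1
gripper_force: 0.0
```

```bash
python3 look.py; python3 - <<'E'
from h import *
w=pickle.load(open('w4.pkl','rb'))[0];im=w['image'].astype(float)
for u in(235,258,280):
    p=im[:,u-2:u+3].mean(1); print(u,p[247:258,1].round(),p[264:272,2].round())
E
```

```text
[ 487.8800333  -219.57874662  172.16153211] 93.83732489093214 0.0 [ 0.52 -0.28  0.22] [ 0.023 -0.019 -0.04 ]
wood rows/cols [(117, 267), (205, 310)]
235 [ 87.  87.  83.  77.  79.  87.  98. 111. 126. 132. 135.] [ 91.  93.  95. 103. 121. 134. 142. 143.]
258 [ 82.  79.  76.  69.  73.  84. 100. 116. 125. 127. 127.] [ 84.  83.  88. 101. 119. 133. 139. 144.]
280 [ 84.  84.  80.  77.  76.  85.  92.  97. 103. 115. 123.] [ 81.  82.  87.  99. 118. 131. 139. 142.]
```

apply_moves --pt "0 0 -0.5 0 0 0" --pt "0 0 -2 0 0 0" --pt "0 0 -4 0 0 0" --pt "0 0 -7 0 0 0" --pt "0 0 -10 0 0 0" --pt "0 0 -13 0 0 0" --pt "0 0 -15 0 0 0" --pt "0 0 -15 0 0 0"

```text
time: 18.4
position: [489.3, -220.6, 327.3]
orientation: [3.133, 0.133, 0.01]
ft_force: [0.1, -0.2, 0.2]
opening: 93.9
gripper_force: 0.0
```

```bash
python3 - <<'E'
from h import *
from station import status,vision
w=vision.snapshot('wrist');s=vision.snapshot('scene');pickle.dump([w,s],open('w8.pkl','wb'));im=w['image'].astype(float)
print(status.sense()['position'],status.sense()['ft_force'].round(1))
for dy in(0,):
    u,v=proj(w,[495.5,-220,208]).round().astype(int);print('panel edge',u,v)
    p=im[:,u-2:u+3].mean(1);print([(r,*p[r].round().astype(int).tolist()) for r in range(v-14,v+22)])
# steel foot and paper in the scene view: expected vs. seen
R0=np.array([495.5,-220,0]);a=np.array([.9963,.086,0])
for n,z in(('headfront',200),('footfront',30),('mid',100)):
    q=R0-14*a;q[2]=z;u,v=proj(s,q);print(n,u.round(1),v.round(1),s['image'][int(round(v))-6:int(round(v))+7:2,int(round(u))].tolist())
E
```

```text
[ 487.87096495 -219.5617234   322.52631725] [-0.   0.1 -0.9]
panel edge 258 189
[(175, 81, 54, 30), (176, 82, 56, 35), (177, 82, 55, 34), (178, 86, 58, 35), (179, 99, 68, 40), (180, 113, 76, 44), (181, 121, 81, 45), (182, 126, 83, 48), (183, 127, 85, 51), (184, 124, 83, 47), (185, 124, 82, 47), (186, 123, 83, 47), (187, 121, 81, 45), (188, 119, 78, 45), (189, 113, 76, 46), (190, 104, 73, 43), (191, 103, 81, 52), (192, 110, 90, 61), (193, 120, 99, 65), (194, 140, 116, 77), (195, 152, 125, 83), (196, 156, 128, 86), (197, 154, 126, 83), (198, 154, 126, 83), (199, 152, 126, 84), (200, 146, 122, 86), (201, 135, 121, 99), (202, 134, 131, 123), (203, 142, 145, 141), (204, 143, 146, 143), (205, 132, 135, 134), (206, 117, 119, 116), (207, 106, 107, 103), (208, 108, 108, 102), (209, 113, 112, 106), (210, 115, 113, 106)]
headfront 303.9 161.4 [[55, 70, 80], [55, 66, 77], [56, 69, 78], [55, 68, 77], [61, 73, 81], [55, 68, 76], [57, 70, 81]]
footfront 300.6 200.1 [[55, 68, 78], [57, 70, 80], [55, 70, 78], [59, 72, 81], [57, 70, 76], [56, 71, 77], [58, 70, 77]]
mid 301.9 184.8 [[59, 72, 81], [57, 71, 80], [59, 69, 79], [58, 72, 80], [55, 70, 78], [60, 72, 81], [57, 69, 79]]
```

```bash
python3 -c "
from station import ticket
print(ticket.close_job())"
```

```text
the job is handed in; nothing more can be done
None
```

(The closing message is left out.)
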